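# Prop the drying cabinet's door ajar on its stay

## Task

Set the drying cabinet's door ajar on its stay so that the carved pieces dry slowly: take the stay by its knob, open the sprung door with it, and drop the middle of its three holes over the peg on the cabinet's top, the bar flat down, so that the door is held there once you let go. Feel for the peg, neither forcing the bar onto it nor wrenching against it nor letting the door snap back, and leave the carving and the things on the table where they are.

Things in the scene. Friction and masses are not known exactly. Their poses are not given: they have to be found in the camera images.
- cabinet: Plywood drying cabinet fixed on the table, 300 mm deep (its x), 400 wide (y), 240 high. Origin: centre of its underside; x from front to back, z up. A door with a clear pane closes its front (-x side), hung on an upright hinge line at x = -160, y = +195 mm.
- door (a joint): Door angle, rad: 0 shut, grows as its free edge swings out to -x. Spring hinges push it shut with about 0.5 N m. The stay's pivot, on the door's top edge 200 mm from the hinge line, is at x = -160 - 200 sin(angle), y = 195 - 200 cos(angle) mm in the cabinet's frame. Held on the middle hole it reads 0.26 to 0.45 (on the hole next to the pivot 0.19 or less, next to the knob 0.52 or more).
- stay: Steel bar, 276 x 24 x 5 mm, about 0.2 kg. Origin: its pivot on the door, at mid-thickness (247 mm above the table); x along it to its knob. It swings sideways and lifts about the pivot, else drops flat and level, underside 244.5 mm above the table. 11 mm round holes 95, 145 (the middle one) and 195 mm from the pivot. At the start it lies flat over the cabinet's top, on the hinge side of the peg.
- stay_knob (a point): Centre of the top of the stay's upright black round knob, 16 mm in diameter, 34 mm tall, standing on the bar 250 mm from the pivot; 283.5 mm above the table when the bar lies flat.
- peg_plate: Steel plate, 76 x 32 x 3 mm, on the cabinet's top behind the door. Origin: centre of its underside; axes as the cabinet's. The upright peg is bolted in its slot, which runs along x: up to 15 mm either way of the centre (where is not measured), at y = 0. Peg 8 mm in diameter, its tip, bevelled 1 mm, 18.5 mm above the plate's underside (14 mm above the bar's underside when flat).
- figure: Bystander: carved white stone figure, 44 mm across, 64 mm tall, standing loose on the cabinet's top at the back, away from the hinge side. Origin: centre of its underside.
- rasp: Bystander: rasp with a blue handle, 260 mm long, lying loose on the table. Origin: on the table under where handle and blade meet; x along the blade.
- cradle: Bystander: small plywood V-shaped carving cradle, 150 x 90 x 55 mm, loose on the table. Origin: centre of its underside.

How it is judged:
By the outcome, as a careful person would: the job done as asked, in the order asked, and still so for the second after the job is handed in, with the robot touching nothing.
It also fails if it takes over 72 s, if anything falls off the work surface, if the arm or the gripper's body presses on something with over 40 N, if the wrist force passes 120 N, or if a joint passes its speed limit or range.

## Robot

A 7-joint arm with a two-finger parallel gripper is mounted at the origin on the work surface. World frame = base frame: x ahead of the robot, y to its left, z up, the work surface at z = 0. Lengths are in m, angles in rad, forces in N, time in s.
With the tool pointing down it reaches from about 0.4 to 0.875 m from the base axis. Payload 19.3 kg.
Tool frame: the origin (TCP) lies at the very end of the fingers, on their centre line; the grasp point (between the pads) lies 19 mm behind it; z points along the fingers, y is the line along which they close (so a half turn about z gives the same grasp; the last joint's range is limited). The gripper opens to 85 mm and grips with 20 to 120 N. Pads are 22 mm wide; open, the fingers measure 114 mm over their backs; the gripper's body (76 mm by 85 mm) begins 54 mm behind the grasp point. The pads swing forward as they close: fully open they stand 13 mm farther back than shut.
Start: joints at [-0.07, 0.521, -0.036, 1.599, 0.021, 1.021, -0.113], TCP at [0.625, -0, 0.205] pointing down, gripper open.
Joint ranges: [-2.91, 2.91], [-0.3, 2.13], [-1.5, 1.42], [0.17, 2.43], [-1.26, 4.41], [0.16, 1.93], [-2.52, 2.52]. Speed limits (rad/s): [1.89, 1.89, 2.39, 2.39, 3.01, 3.01, 3.01].

## Interface

Orientations are given as [roll, pitch, yaw] about the fixed x, y, z axes, in that order (R = Rz(yaw) Ry(pitch) Rx(roll)).
In Python, from workcell import bot gives the robot as it stands.
- The arm moves only by the tool jog_arm, never from a script. Its argument "motion" is a list of rows, each a list of 5 numbers: the shift along the tool's x, y, z scaled (see below), then the turn about the tool's z scaled (see below), then the opening, from 0 (shut) to 1 (fully open). A call has 1 to 12 rows; each row shifts and turns the commanded pose from where the row before left it, along the tool's axes as they then stand; what a row does not reach is not made up. The controller multiplies each number of a shift by 30 mm and each number of a turn by 0.08 rad. A row lasts 1/10 s, in which the tool goes at most 50 mm and 8.59 degrees, less where a joint would pass 70% of its speed; a pose out of reach is approached as far as the arm can. A call with a number of a shift or a turn outside -1 to 1 is refused whole. A call with a gripper value outside its range is refused whole. The fingers move at their own pace and stop on an object; "newtons" is the grip in N (left out, the last holds). Time passes only in rows, so rows that do not move let the fingers close. It gives the time, the measured TCP pose, the force, the opening and the grip force at its end, in the units of the state.
- bot.observe(): the state, without advancing time (a new reading comes with each control period).
- bot.grab_frame(name): name is "scene" or "side" or "wrist"; returns a dict with "pixels" (480x640x3 uint8, red, green, blue), "fovy" (degrees; the focal length in pixels is half the picture's height over the tangent of half this angle, whatever the lens; pixels are square), "cx", "cy" (the principal point, pixels), "rvec" (rotation vector, rad) and "tvec" (3), from world to camera coordinates, as OpenCV has them; the wrist camera has in their place "mount" (4x4, takes a point from camera to tool coordinates, whose origin is the TCP and whose axes are the flange's). Camera axes: x right, y down, z forward; pixel columns grow to the right and rows downward; lengths in m; the calibration is good to about 2 mm. A picture is of the moment at which its call begins: read the wrist's pose just before it. There is no depth.
- bot.job_done(): hands the job in; it is judged then, once.
The state is a dict: "clock": time; "qpos": joint angles; "qd": joint speeds; "joint_efforts": joint torques, N m; "position": TCP position; "tool_rot": TCP orientation; "force": force on the tool from outside, world axes, zero at the start; "moment": the same for the moment, N m; "grip_width": finger opening in m; "finger_force": force on a finger pad.
Only numpy, scipy, OpenCV 4.12 (cv2) and the standard library are available. Lean on these libraries where they do the work, as an engineer would, in place of code of your own. Each camera call takes 0.05 s, during which the arm holds its last target. There are 200 camera calls.

## Working session

There is one attempt and no reset: what is moved stays moved. The work goes in short steps, Python scripts to look and compute and a tool call to move; the robot and the scene stay as the last step left them, time stands still between calls to the robot, and variables do not carry over. Pictures are saved under pics/ and viewed, at most 10 in all, crops included, and the job is handed in when it is done.

Besides the shell and the picture viewer there is one more tool, called after ">>>" in YAML: its name, and indented under it one key for each argument. jog_arm: Moves the arm, as the interface text tells. Shifts and turns lie within -1 to 1; 1 stands for 30 mm of shift or 0.08 rad of turn. Its arguments: {"type":"object","properties":{"motion":{"type":"array","items":{"type":"array","items":{"type":"number"}}},"newtons":{"type":"number"}},"required":["motion"]}

```bash
mkdir -p pics
cat > h.py <<'E'
import numpy as np,cv2
from workcell import bot
from scipy.spatial.transform import Rotation as R
def snap(cam,fn,crop=None,scale=1):
    o=bot.observe(); f=bot.grab_frame(cam); p=f["pixels"][:,:,::-1].copy()
    if crop: x0,y0,x1,y1=crop; p=p[y0:y1,x0:x1]
    cv2.imwrite("pics/"+fn,cv2.resize(p,None,fx=scale,fy=scale,interpolation=cv2.INTER_CUBIC))
    fl=240/np.tan(np.radians(f["fovy"])/2)
    if "mount" in f:
        T=np.eye(4);T[:3,:3]=R.from_euler("xyz",o["tool_rot"]).as_matrix();T[:3,3]=o["position"]
        M=T@np.array(f["mount"]);Rc=M[:3,:3];C=M[:3,3]
    else:
        Rw=cv2.Rodrigues(np.array(f["rvec"],float))[0];Rc=Rw.T;C=-Rw.T@np.array(f["tvec"]).ravel()
    np.savez("pics/"+fn+".npz",Rc=Rc,C=C,k=[fl,f["cx"],f["cy"]])
def ray(fn,u,v):
    d=np.load("pics/"+fn+".npz");fl,cx,cy=d["k"]
    return d["C"],d["Rc"]@np.array([(u-cx)/fl,(v-cy)/fl,1])
def atz(fn,u,v,z):
    C,r=ray(fn,u,v);return C+r*(z-C[2])/r[2]
def proj(fn,P):
    d=np.load("pics/"+fn+".npz");fl,cx,cy=d["k"];q=(np.atleast_2d(P)-d["C"])@d["Rc"]
    return q[:,:2]/q[:,2:]*fl+[cx,cy]
E
python3 -c "
from h import *
snap('scene','a.png');snap('side','b.png');snap('wrist','w.png')
for c in 'abw': d=np.load(f'pics/{c}.png.npz');print(d['C'],d['Rc'][:,2],d['k'])
print(bot.observe())"
```

```text
[ 0.8677705  -0.20048163  1.24502219] [-0.27871947  0.15843976 -0.94721291] [496.10362007 318.38499789 246.22526255]
[ 0.06055374 -0.68826114  1.18749823] [ 0.38253754  0.51972928 -0.76390216] [450.96105359 320.39699428 249.16543055]
[0.62464783 0.07630271 0.37233818] [-0.00107385 -0.30376233 -0.95274723] [381.82194261 323.06529757 234.54997128]
{'clock': 0.15, 'qpos': array([-0.07022914,  0.52184259, -0.0363017 ,  1.59986159,  0.02120083,
        1.02112788, -0.11279696]), 'qd': array([ 0.00055268, -0.00237717, -0.00011855, -0.00207995, -0.00114081,
       -0.00016028,  0.00187383]), 'joint_efforts': array([ 4.00798544e-04, -9.27376485e+01,  1.98035471e+00, -3.70049715e+01,
        1.79930578e-02,  6.46477114e-03, -1.41420460e-05]), 'position': array([ 6.24723205e-01, -2.90927401e-05,  2.04185301e-01]), 'tool_rot': array([-3.14074115e+00,  7.17360839e-05,  1.57079406e+00]), 'force': array([-0.18592472,  0.04699573, -0.25204728]), 'moment': array([0.0137978 , 0.0199074 , 0.01919529]), 'finger_force': 0.0, 'grip_width': 0.08516753979457058}
```

View pics/a.png

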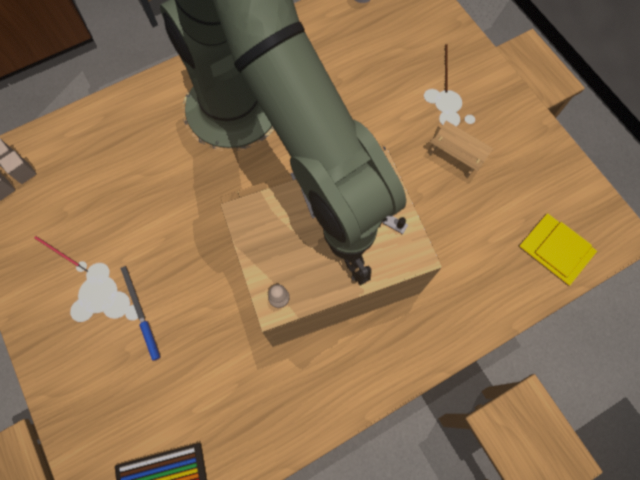

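View pics/b.png

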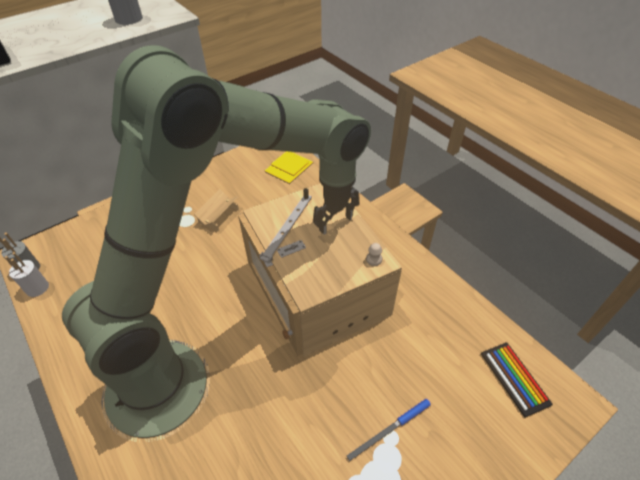

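The scene view shows the cabinet at about (330,260), the knob at (402,225) and the figure at (278,295). The side view shows the stay from (265,260) to (306,195), with the peg plate at (292,248).

```bash
python3 -c "
from h import *
P=bot.observe()['position'];print(proj('a.png',P),proj('b.png',P))
snap('side','b2.png',(220,170,420,320),4)
"
```

```text
[[343.19804607 264.29841658]] [[335.94790056 233.82588623]]
```

View pics/b2.png

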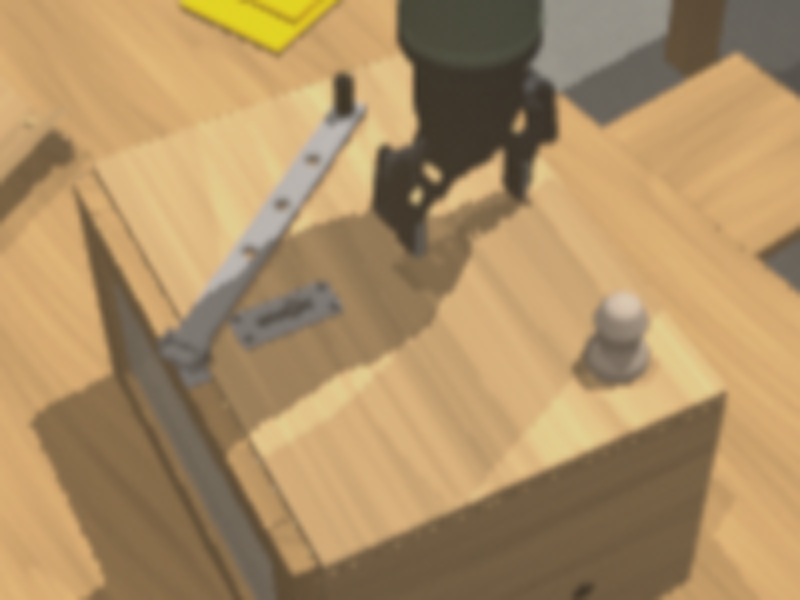

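View pics/w.png

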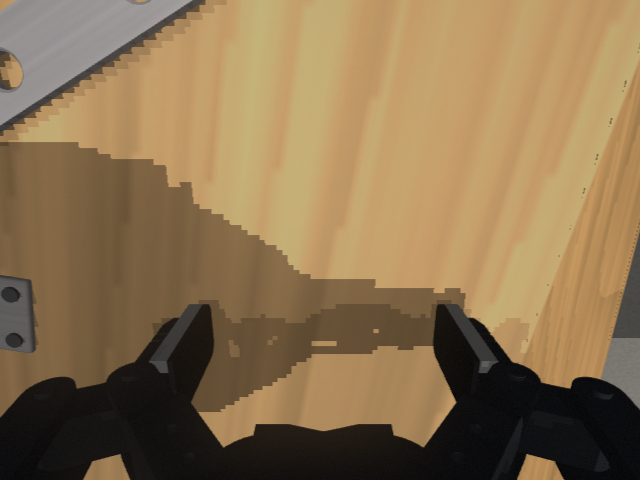

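The enlarged side view shows the knob top at crop (344,78), i.e. (306,189.5), with the plate at (292,249) and the pivot near (267,258). The wrist view shows the bar at upper left and the plate's end at (15,315).

```bash
cat >> h.py <<'E'
def tri(*obs):
    A=0;b=0
    for fn,u,v in obs:
        C,r=ray(fn,u,v);r=r/np.linalg.norm(r);Q=np.eye(3)-np.outer(r,r);A=A+Q;b=b+Q@C
    return np.linalg.solve(A,b)
E
python3 -c "
from h import *
print('knob',tri(('a.png',402,222),('b.png',306,189.5)))
print('corner',tri(('a.png',263,331),('b.png',220+725/4,170+393/4)))
print('corner fr',tri(('a.png',222,202),('b.png',220+290/4,170+572/4)))
print('fig top',tri(('a.png',279,288),('b.png',220+622/4,170+295/4)))
print('table rasp',tri(('a.png',143,321),('b.png',399,419)))
print(atz('b.png',220+288/4,170+314/4,.243), atz('w.png',33,350,.243),atz('w.png',33,280,.243),atz('b.png',220+344/4,170+78/4,.2835))
snap('scene','a2.png',(200,160,460,350),3)
"
```

```text
knob [0.6227962  0.14110347 0.27728324]
corner [ 0.67174263 -0.22056378  0.22863888]
corner fr [ 0.36473486 -0.16079219  0.22197002]
fig top [ 0.62802692 -0.15461289  0.30061003]
table rasp [ 0.46109007 -0.4713906   0.01931915]
[0.47311326 0.00380971 0.243     ] [ 0.51024272 -0.01258317  0.243     ] [0.51721283 0.01748578 0.243     ] [0.618618   0.13695547 0.2835    ]
```

View pics/a2.png

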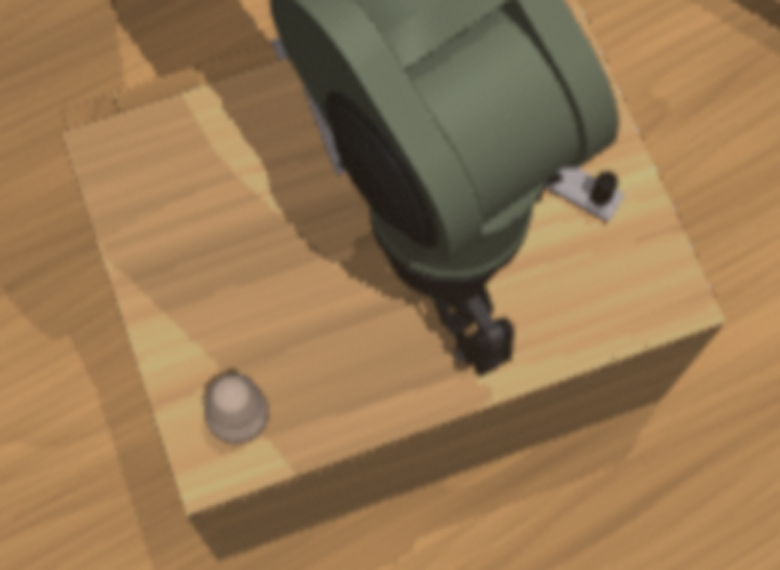

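```bash
python3 -c "
from h import *
for z in (.217,.24,.26,.28):
  P=np.array([[.625-.05,0,z],[.625+.05,0,z]])
  print(z,proj('a.png',P).round().tolist(),proj('b.png',P).round().tolist(),proj('w.png',P).round().tolist())
print('b2 tips',324.5,233,348.7,219.5)
d=np.load('pics/w.png.npz')
f=bot.grab_frame('wrist');print(np.array(f['mount']).round(4))
"
```

```text
0.217 [[332.0, 244.0], [356.0, 282.0]] [[322.0, 239.0], [349.0, 223.0]] [[213.0, 291.0], [436.0, 291.0]]
0.24 [[332.0, 240.0], [356.0, 279.0]] [[322.0, 233.0], [350.0, 218.0]] [[197.0, 318.0], [452.0, 318.0]]
0.26 [[332.0, 237.0], [357.0, 277.0]] [[322.0, 228.0], [350.0, 213.0]] [[178.0, 348.0], [471.0, 348.0]]
0.28 [[333.0, 234.0], [358.0, 274.0]] [[322.0, 224.0], [350.0, 208.0]] [[153.0, 388.0], [497.0, 388.0]]
b2 tips 324.5 233 348.7 219.5
[[-8.000e-04 -9.528e-01 -3.037e-01  7.630e-02]
 [ 1.000e+00 -8.000e-04 -2.000e-04 -2.000e-04]
 [-1.000e-04 -3.037e-01  9.528e-01 -1.682e-01]
 [ 0.000e+00  0.000e+00  0.000e+00  1.000e+00]]
```

>>> jog_arm:
  motion:
    - [0,0,-0.2,0,1]
    - [0,0,-0.6,0,1]
    - [0,0,-1,0,1]

```text
clock: 0.6
position: [0.6242, -0.0001, 0.2582]
tool_rot: [-3.139, 0.0, 1.571]
force: [-0.5, -0.2, 0.2]
grip_width: 0.0855
finger_force: 0.0
```

>>> jog_arm:
  motion:
    - [0,0,-1,0,1]
    - [0.3,0,-1,0,1]
    - [0.6,-0.5,-1,0,1]
    - [0.8,-0.6,-1,0,1]
    - [0.8,-0.7,-1,0,1]
    - [0.5,-0.7,-0.3,0,1]
    - [0,0,0,0,1]
    - [0,0,0,0,1]

```text
clock: 1.4
position: [0.5499, 0.09, 0.4182]
tool_rot: [3.141, -0.0, 1.571]
force: [0.3, 0.3, -0.7]
grip_width: 0.0853
finger_force: 0.0
```

```bash
python3 -c "
from h import *
snap('wrist','w2.png')
o=bot.observe();print(o['position'],o['tool_rot'],o['force'],abs(o['qd']).max())
"
```

```text
[0.55017489 0.08943484 0.41761418] [3.14149405e+00 3.36480963e-04 1.57025152e+00] [-0.82019985 -0.55898228 -0.42984766] 0.018124462895243176
```

View pics/w2.png

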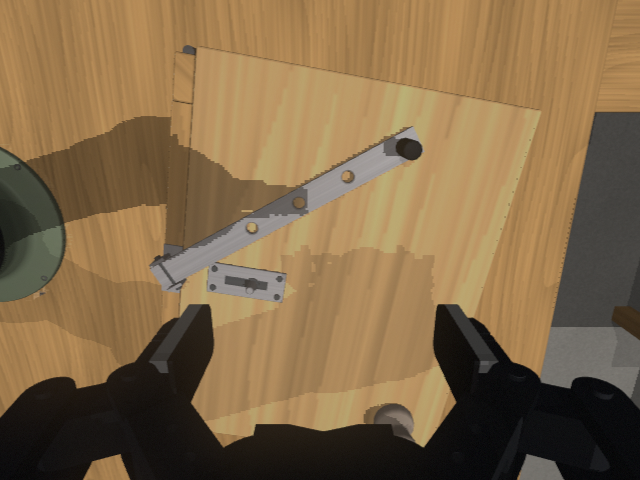

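The wrist view shows the knob at (410,149), holes at (252,228), (299,203) and (348,177), and the plate with its peg at about (251,285). I'll enlarge the area.

```bash
python3 -c "
from h import *
p=cv2.imread('pics/w2.png')[110:310,150:430]
cv2.imwrite('pics/w2c.png',cv2.resize(p[:,:],None,fx=2.85,fy=2.85,interpolation=cv2.INTER_CUBIC))"
```

```text
(no output)
```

View pics/w2c.png

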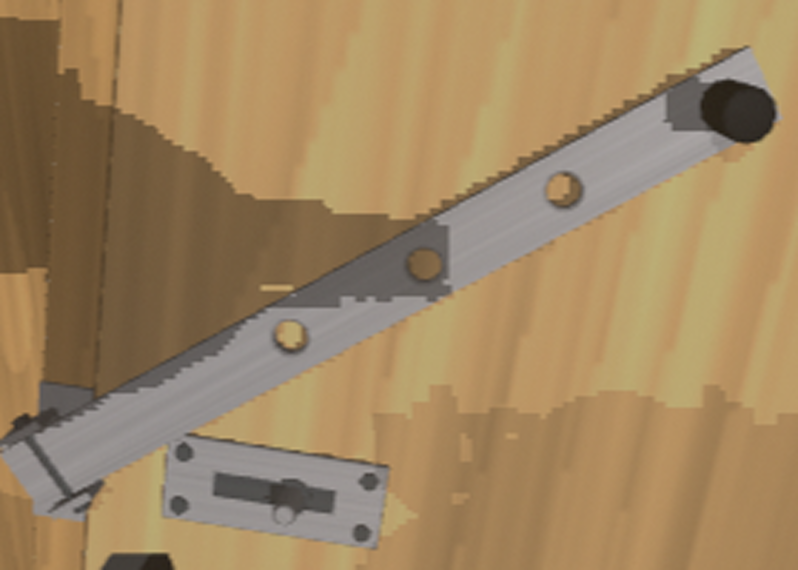

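The enlarged crop shows the knob top at (748,114) and the peg tip at (285,514). The plate corners are (182,434), (389,465), (377,549) and (164,515), and the holes are (291,336), (425,263) and (564,189).

```bash
cat > m.py <<'E'
from h import *
f=lambda u,v,z: atz('w2.png',150+u/2.85,110+v/2.85,z)[:2]
knob=f(748,114,.2835)
holes=np.array([f(291,336,.2495),f(425,263,.2495),f(564,189,.2495)])
peg=f(285,514,.2585)
pl=np.array([f(182,434,.243),f(389,465,.243),f(377,549,.243),f(164,515,.243)])
c=pl.mean(0)
u=holes[2]-holes[0];u/=np.linalg.norm(u)
piv=holes.mean(0)-.145*u
e=(pl[1]-pl[0]+pl[2]-pl[3]);pyaw=np.arctan2(e[1],e[0])
bk=[atz('w2.png',540,110,.24)[:2],atz('w2.png',197,46,.24)[:2]]
e2=bk[0]-bk[1]; cyaw=np.arctan2(e2[1],e2[0])
E
python3 -c "
from m import *
print('knob',knob,'pred',piv+.25*u,'piv',piv,'hole spacing',np.diff(holes,axis=0),'peg',peg,'plate',c,np.linalg.norm(pl[1]-pl[0]),np.linalg.norm(pl[2]-pl[1]),pyaw,cyaw,'bar yaw',np.arctan2(u[1],u[0]))
"
```

```text
knob [0.61935467 0.13871334] pred [0.62038371 0.13939759] piv [0.4007806  0.01992177] hole spacing [[0.04376528 0.02408149]
 [0.04353587 0.023415  ]] peg [0.48070779 0.00643114] plate [0.47569778 0.00747879] 0.07076408425284421 0.032401774739226195 -0.1703931959000612 -0.17072321959730688 bar yaw 0.4982662328662885
```

>>> jog_arm:
  motion:
    - [0.42,0.58,0.3,0,1]
    - [0.42,0.58,0.3,0,1]
    - [0.42,0.58,0.3,0,1]
    - [0.41,0.59,0.3,0,1]
    - [0,0,0,-1,1]
    - [0,0,0,-1,1]
    - [0,0,0,-1,1]
    - [0,0,0,-1,1]
    - [0,0,0,-1,1]
    - [0,0,0,-1,1]
    - [0,0,0,-1,1]
    - [0,0,0,-1,1]
  newtons: 40

```text
clock: 2.65
position: [0.6204, 0.139, 0.3806]
tool_rot: [-3.14, -0.0, 2.213]
force: [0.6, 0.1, -0.3]
grip_width: 0.0855
finger_force: 0.0
```

>>> jog_arm:
  motion:
    - [0,0,0,-1,1]
    - [0,0,0,-1,1]
    - [0,0,0,-1,1]
    - [0,0,0,-1,1]
    - [0,0,0,-1,1]
    - [0,0,0,-1,1]
    - [0,0,0,-1,1]
    - [0,0,0,-1,1]
    - [0,0,0,-1,1]
    - [0,0,0,-1,1]
    - [0,0,0,-1,1]
    - [0,0,0,-1,1]

```text
clock: 3.85
position: [0.6204, 0.1389, 0.3806]
tool_rot: [-3.141, -0.001, -3.111]
force: [-0.1, -0.5, 0.4]
grip_width: 0.0855
finger_force: 0.0
```

>>> jog_arm:
  motion:
    - [0,0,0,-1,1]
    - [0,0,0,-1,1]
    - [0,0,0,-1,1]
    - [0,0,0,-1,1]
    - [0,0,0,-1,1]
    - [0,0,0,-0.9,1]
    - [0,0,0,0,1]

```text
clock: 4.55
position: [0.6203, 0.139, 0.3806]
tool_rot: [3.141, -0.001, -2.641]
force: [0.9, 0.3, -0.3]
grip_width: 0.0857
finger_force: 0.0
```

```bash
cat > t.py <<'E'
import sys
from m import *
def todo(xy,z,baryaw):
    o=bot.observe();Rm=R.from_euler('xyz',o['tool_rot']).as_matrix()
    d=Rm.T@(np.array([*xy,z])-o['position'])/.03
    ty=np.arctan2(Rm[1,0],Rm[0,0]);dy=(baryaw+np.pi-ty+np.pi)%(2*np.pi)-np.pi
    print('pos',o['position'].round(4),'yaw',round(ty,3),'units',d.round(2),'turn',round(-dy/.08,2),'F',o['force'].round(1),'M',o['moment'].round(2),'w',round(o['grip_width'],4),'q7',o['qpos'][6].round(2))
E
python3 -c "
from t import *
todo(knob,.256,.498)
h=piv+.2*np.array([-np.sin(-.17),np.cos(-.17)])
from scipy.optimize import brentq
P=lambda a:h-.2*np.array([-np.sin(-.17-a),np.cos(-.17-a)])
for r in (.135,.145,.155):
  a=brentq(lambda a:np.hypot(*(P(a)-peg))-r,0,1);v=peg-P(a);v/=np.hypot(*v);n=np.array([-v[1],v[0]])
  print(r,a,P(a),'baryaw',np.arctan2(v[1],v[0]),'knob',P(a)+.25*v)
"
```

```text
pos [0.6203 0.139  0.3806] yaw -2.641 units [0.03 0.01 4.15] turn 0.04 F [ 0.9  0.3 -0.3] M [ 0.04  0.03 -0.03] w 0.0857 q7 1.6
0.135 0.2721159422250114 [0.34904649 0.03626905] baryaw -0.22286177944029326 knob [ 0.59286372 -0.01898633]
0.145 0.323549734086447 [0.33986608 0.04090738] baryaw -0.24006645229780718 knob [ 0.58269662 -0.01853441]
0.155 0.3754356832841863 [0.33085895 0.04605845] baryaw -0.258530414581635 knob [ 0.57255063 -0.01785657]
```

>>> jog_arm:
  motion:
    - [0,0,0.9,0,1]
    - [0,0,0.9,0,1]
    - [0,0,0.9,0,1]
    - [0,0,0.9,0,1]
    - [0,0,0.5,0,1]
    - [0,0,0,0,1]
    - [0,0,0,0,0]
    - [0,0,0,0,0]
    - [0,0,0,0,0]
    - [0,0,0,0,0]
    - [0,0,0,0,0]
  newtons: 50

```text
clock: 5.65
position: [0.62, 0.1401, 0.2589]
tool_rot: [-3.141, 0.0, -2.641]
force: [-0.6, 0.5, 0.0]
grip_width: 0.0123
finger_force: 0.0
```

>>> jog_arm:
  motion:
    - [0,0,0,0,0]
    - [0,0,0,0,0]

```text
clock: 5.85
position: [0.6199, 0.14, 0.2586]
tool_rot: [-3.142, -0.0, -2.64]
force: [-0.8, 0.6, 0.2]
grip_width: 0.0001
finger_force: 0.0
```

```bash
python3 -c "
from t import *
o=bot.observe();print(o['finger_force'])
todo(knob,.256,.498)
snap('wrist','w3.png')
h=piv+.2*np.array([-np.sin(-.17),np.cos(-.17)])
P=lambda a:h-.2*np.array([-np.sin(-.17-a),np.cos(-.17-a)])
u0=u
# pull door to a=.3235 with bar 20deg hinge side of peg
for a,y in ((.16,.46),(.34,.35),(.34,.06),(.3235,-.05),(.3235,-.24)):
  print(a,y,'knob',P(a)+.25*np.array([np.cos(y),np.sin(y)]),'pegdist',np.hypot(*(peg-P(a))),'clear of bar axis',(np.cross(np.array([np.cos(y),np.sin(y)]),peg-P(a))))
" 2>&1 | grep -v Warn
```

```text
0.0
pos [0.6199 0.14   0.2586] yaw -2.64 units [ 0.04 -0.03  0.09] turn 0.04 F [-0.8  0.6  0.2] M [-0.02  0.03 -0.01] w 0.0001 q7 1.55
0.16 0.46 knob [0.59382159 0.13881728] pegdist 0.1129450446564372 clear of bar axis -0.06840827541454124
0.34 0.35 knob [0.5718248  0.12821427] pegdist 0.14818043394386643 clear of bar axis -0.08315592933177238
0.34 0.06 knob [0.58653176 0.05748082] pegdist 0.14818043394386643 clear of bar axis -0.04461219088766789
0.3235 -0.05 knob [0.5895624  0.02840788] pegdist 0.14499037099499537 clear of bar axis -0.027389733457278582
0.3235 -0.24 knob [ 0.58270933 -0.01852299] pegdist 0.14499037099499537 clear of bar axis -7.14074531361214e-06
```

The fingers closed on nothing, so I'm checking the view.

View pics/w3.png

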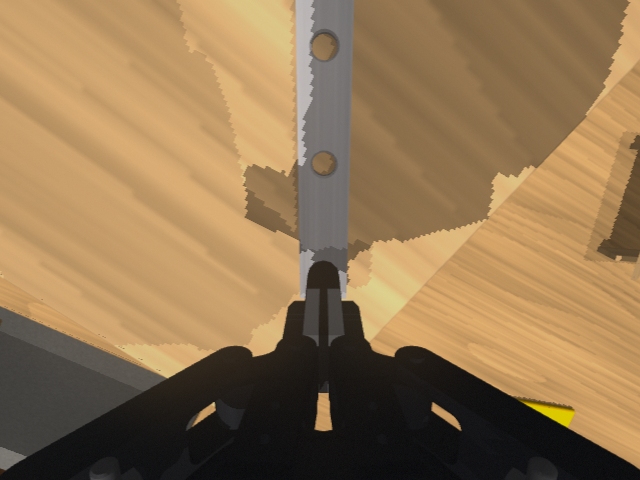

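The fingers are shut just above the knob, whose top is at about (322,272). The real fingertips end about 25–30 mm above the reported TCP. I'll open, go lower and grip again.

>>> jog_arm:
  motion:
    - [0,0,0,0,1]
    - [0,0,0,0,1]
    - [0,0,0,0,1]
    - [0,0,0,0,1]
    - [0,0,0,0,1]
    - [0,0,0,0,1]
    - [0,0,0.3,0,1]
    - [0,0,0.3,0,1]
    - [0,0,0.2,0,1]
    - [0,0,0,0,1]

```text
clock: 6.9
position: [0.6194, 0.1398, 0.2332]
tool_rot: [3.141, -0.002, -2.64]
force: [0.3, -0.0, -0.3]
grip_width: 0.0852
finger_force: 0.0
```

>>> jog_arm:
  motion:
    - [0,0,0,0,0]
    - [0,0,0,0,0]
    - [0,0,0,0,0]
    - [0,0,0,0,0]
    - [0,0,0,0,0]
    - [0,0,0,0,0]
    - [0,0,0,0,0]

```text
clock: 7.6
position: [0.62, 0.1401, 0.2347]
tool_rot: [-3.142, 0.0, -2.64]
force: [0.8, 0.4, 1.5]
grip_width: 0.0138
finger_force: 48.7
```

```bash
python3 -c "
from t import *
snap('wrist','w4.png');todo(knob,.235,.498)"
```

```text
pos [0.62   0.1401 0.2346] yaw -2.64 units [ 0.04 -0.03 -0.01] turn 0.04 F [1.  0.1 0.2] M [ 0.08 -0.07  0.  ] w 0.0142 q7 1.54
```

>>> jog_arm:
  motion:
    - [0.2,0.1,0,0.12,0]
    - [0.2,0.1,0,0.12,0]
    - [0.2,0.1,0,0.12,0]
    - [0.2,0.1,0,0.12,0]
    - [0,0,0,0,0]
    - [0,0,0,0,0]

```text
clock: 8.25
position: [0.5932, 0.1394, 0.2348]
tool_rot: [-3.141, 0.0, -2.679]
force: [3.7, 1.3, 0.7]
grip_width: 0.014
finger_force: 48.8
```

```bash
python3 -c "
from t import *
snap('wrist','w5.png');todo((.5718,.1282),.235,.35);print(bot.observe()['finger_force'])
a=cv2.imread('pics/w4.png',0);b=cv2.imread('pics/w5.png',0)
for n,im in (('w4',a),('w5',b)):
  for thr in (0,):
    c=cv2.HoughCircles(cv2.medianBlur(im[:250,250:400],3),cv2.HOUGH_GRADIENT,1,40,param1=80,param2=14,minRadius=9,maxRadius=26)
    print(n,c)
"
```

```text
pos [0.5933 0.1394 0.2347] yaw -2.679 units [ 0.81 -0.02 -0.01] turn 1.41 F [ 2.8  1.9 -0.2] M [ 0.27 -0.59  0.04] w 0.0142 q7 1.5
48.80680203437805
w4 [[[ 74.5  31.5  17.4]
  [ 73.5 171.5  16.3]]]
w5 [[[ 74.5  31.5  17.4]
  [ 72.5 169.5  11.6]]]
```

>>> jog_arm:
  motion:
    - [0.2,0,0,0.35,0]
    - [0.2,0,0,0.35,0]
    - [0.2,0,0,0.35,0]
    - [0.2,0,0,0.35,0]
    - [0,0,-0.1,0,0]
    - [0,0,-0.15,0,0]
    - [0,0,-0.2,0,0]
    - [0,0,-0.2,0,0]
    - [0,0,-0.2,0,0]
    - [0,0,-0.2,0,0]
    - [0,0,-0.1,0,0]
    - [0,0,0,0,0]

```text
clock: 9.5
position: [0.5714, 0.1298, 0.2696]
tool_rot: [-3.142, 0.001, -2.791]
force: [4.6, 0.6, -2.6]
grip_width: 0.014
finger_force: 48.9
```

```bash
cat >> t.py <<'E'
h=piv+.2*np.array([-np.sin(-.17),np.cos(-.17)])
P=lambda a:h-.2*np.array([-np.sin(-.17-a),np.cos(-.17-a)])
K=lambda a,y,L=.25:P(a)+L*np.array([np.cos(y),np.sin(y)])
E
python3 -c "
from t import *
print(bot.observe()['finger_force'])
todo(K(.3235,.15,.245),.269,.15)
todo(K(.3235,-.24,.245),.269,-.24)
print(K(.3235,.15,.245),K(.3235,-.05,.245),K(.3235,-.24,.245))"
```

```text
48.94019365310669
pos [0.5714 0.1298 0.2696] yaw -2.791 units [ 0.26 -1.76  0.02] turn 2.51 F [ 4.6  0.6 -2.6] M [ 0.38 -1.05  0.14] w 0.014 q7 1.42
pos [0.5714 0.1298 0.2696] yaw -2.791 units [ 1.48 -4.68  0.02] turn 7.38 F [ 4.6  0.6 -2.6] M [ 0.38 -1.05  0.14] w 0.014 q7 1.42
[0.58212375 0.07751501] [0.58456865 0.02865777] [ 0.57785264 -0.01733447]
```

>>> jog_arm:
  motion:
    - [0.02,-0.3,0,0.5,0]
    - [0.02,-0.46,0,0.72,0]
    - [0.02,-0.46,0,0.72,0]
    - [0.02,-0.46,0,0.72,0]
    - [0.02,-0.46,0,0.72,0]
    - [0.02,-0.46,0,0.72,0]
    - [0.02,-0.46,0,0.72,0]
    - [0.02,-0.46,0,0.72,0]
    - [0.02,-0.46,0,0.72,0]
    - [0.02,-0.4,0,0.6,0]
    - [0,0,0,0,0]
    - [0,0,0,0,0]

```text
clock: 10.7
position: [0.5785, -0.0001, 0.2692]
tool_rot: [3.141, 0.0, 2.944]
force: [2.8, -0.6, -2.3]
grip_width: 0.0142
finger_force: 48.9
```

```bash
python3 -c "
from t import *
todo(K(.3235,-.24,.245),.269,-.24)
snap('wrist','w6.png',(220,0,420,150),4)"
```

```text
pos [ 5.785e-01 -1.000e-04  2.692e-01] yaw 2.944 units [-0.09 -0.57  0.01] turn 0.53 F [ 2.8 -0.6 -2.3] M [-0.22 -0.98  0.03] w 0.0142 q7 1.15
```

View pics/w6.png

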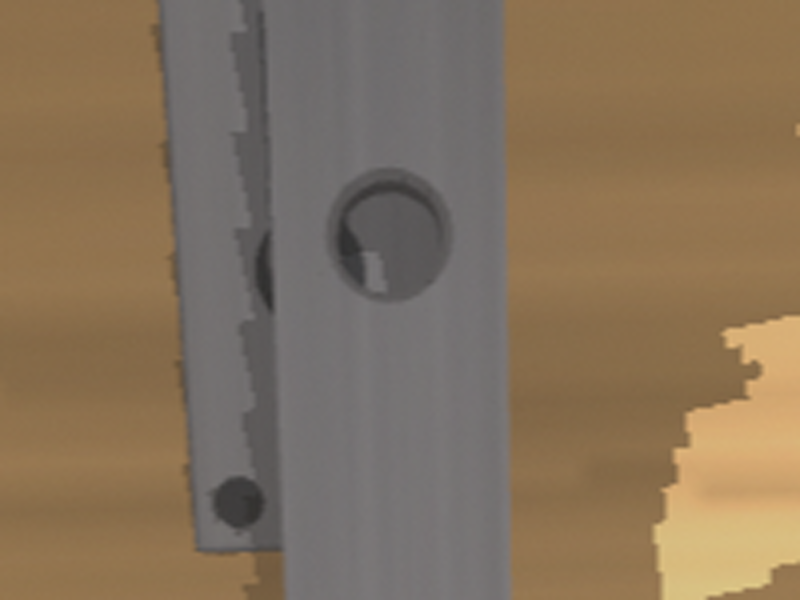

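The crop shows the middle hole at (388,235), with part of the peg plate to the left of the bar. A dark edge near (265,270) is probably the peg.

```bash
python3 -c "
from t import *
q=lambda p:((proj('w6.png',p)-[220,0])*4).round()
print('tip',q([*peg,.2585]),'base',q([*peg,.243]),'plate c',q([*c,.243]),'r px at tip',q([peg[0],peg[1]-.004,.2585]),'plate corners',q([[*p,.243] for p in pl]))
o=bot.observe();Rm=R.from_euler('xyz',o['tool_rot']).as_matrix()
for z in (.262,.265,.268,.271):
  C,r=ray('w6.png',220+388/4,235/4);X=C+r*(z-C[2])/r[2];print(z,'hole',X,'to peg in tool',(Rm.T@(np.array([*peg,z])-X)*1000).round(1))
"
```

```text
tip [[306. 261.]] base [[315. 277.]] plate c [[314. 229.]] r px at tip [[270. 269.]] plate corners [[ 442. -120.]
 [ 459.  546.]
 [ 197.  556.]
 [ 154. -149.]]
0.262 hole [0.48034201 0.01561027 0.262     ] to peg in tool [-2.2 -8.9 -0. ]
0.265 hole [0.48071486 0.01558094 0.265     ] to peg in tool [-1.8 -9.  -0. ]
0.268 hole [0.48108772 0.01555162 0.268     ] to peg in tool [-1.4 -9.  -0. ]
0.271 hole [0.48146057 0.01552229 0.271     ] to peg in tool [-1.  -9.1 -0. ]
```

>>> jog_arm:
  motion:
    - [-0.01,-0.17,0,0.18,0]
    - [-0.01,-0.17,0,0.18,0]
    - [-0.02,-0.18,0,0.18,0]
    - [-0.01,0,0.1,0,0]
    - [-0.02,0,0.1,0,0]
    - [0,0,0.05,0,0]
    - [0,0,0,0,0]
    - [0,0,0,0,0]

```text
clock: 11.55
position: [0.5772, -0.0157, 0.2615]
tool_rot: [-3.142, -0.0, 2.901]
force: [3.0, -0.2, -0.8]
grip_width: 0.0143
finger_force: 49.0
```

```bash
python3 -c "
from t import *
todo(K(.3235,-.24,.25),.235,-.24)
snap('wrist','w7.png',(240,0,400,120),5)
q=lambda p:((proj('w7.png',p)-[240,0])*5).round()
print('tip',q([*peg,.2585]),'4mm',q([peg[0],peg[1]-.004,.2585]))
"
```

```text
pos [ 0.5772 -0.0157  0.2615] yaw 2.901 units [-0.2  -0.05  0.88] turn -0.01 F [ 3.  -0.2 -0.8] M [ 0.01 -0.74 -0.14] w 0.0143 q7 1.14
tip [[413. 290.]] 4mm [[365. 303.]]
```

View pics/w7.png

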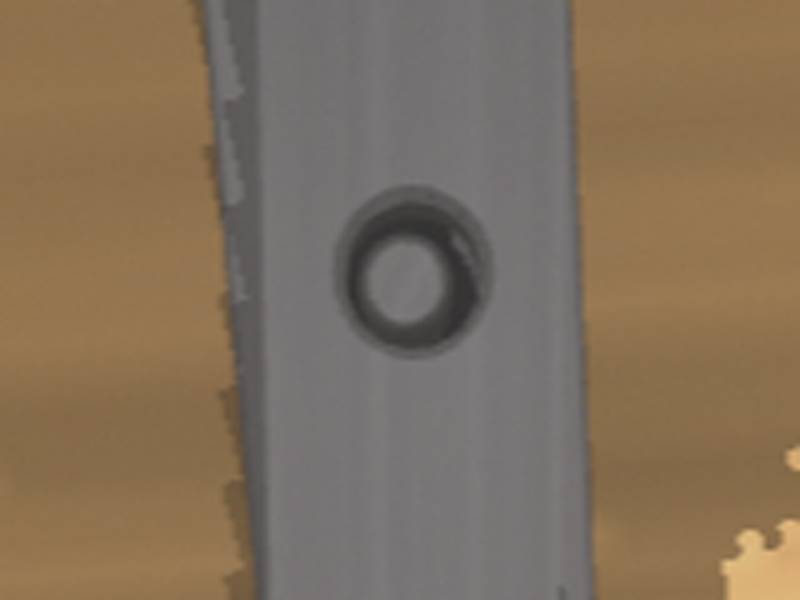

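The peg tip shows inside the middle hole: peg (407,280), hole about (412,280). It is aligned to about 0.5 mm, so I'm lowering gently.

>>> jog_arm:
  motion:
    - [-0.01,0,0.08,0,0]
    - [-0.01,0,0.08,0,0]
    - [-0.01,0,0.08,0,0]
    - [-0.01,0,0.08,0,0]
    - [0,0,0,0,0]

```text
clock: 12.1
position: [0.5783, -0.0161, 0.2516]
tool_rot: [-3.141, -0.001, 2.9]
force: [3.6, -0.8, -0.7]
grip_width: 0.0139
finger_force: 49.0
```

>>> jog_arm:
  motion:
    - [-0.01,0,0.08,0,0]
    - [-0.01,0,0.08,0,0]
    - [-0.01,0,0.08,0,0]
    - [-0.01,0,0.08,0,0]
    - [0,0,0,0,0]

```text
clock: 12.6
position: [0.5795, -0.0164, 0.242]
tool_rot: [-3.141, -0.001, 2.9]
force: [2.9, -0.3, -0.1]
grip_width: 0.0142
finger_force: 49.0
```

>>> jog_arm:
  motion:
    - [-0.01,0,0.08,0,0]
    - [-0.01,0,0.08,0,0]
    - [-0.01,0,0.06,0,0]
    - [0,0,0,0,0]
    - [0,0,0,0,0]

```text
clock: 13.1
position: [0.5805, -0.0166, 0.2358]
tool_rot: [3.142, 0.0, 2.9]
force: [4.0, -0.5, 1.2]
grip_width: 0.0138
finger_force: 49.1
```

```bash
python3 -c "
from t import *
todo(K(.3235,-.24,.25),.235,-.24)"
```

```text
pos [ 0.5805 -0.0166  0.2358] yaw 2.9 units [-0.09 -0.05  0.03] turn -0.02 F [ 4.  -0.5  1.2] M [ 0.08 -0.28 -0.05] w 0.0138 q7 1.13
```

>>> jog_arm:
  motion:
    - [-0.02,0,0.03,0,0]
    - [-0.02,0,0,0,0]
    - [-0.02,0,0,0,0]
    - [0,0,0,0,0]
    - [0,0,0,0,0]

```text
clock: 13.6
position: [0.5823, -0.017, 0.2349]
tool_rot: [3.142, 0.0, 2.9]
force: [3.0, -0.8, 2.3]
grip_width: 0.0137
finger_force: 49.1
```

>>> jog_arm:
  motion:
    - [-0.02,0,0,0,0]
    - [0,0,0,0,0]
    - [-0.02,0,0,0,0]
    - [0,0,0,0,0]
    - [0,0,0,0,0]

```text
clock: 14.1
position: [0.5829, -0.0172, 0.2347]
tool_rot: [-3.141, -0.001, 2.9]
force: [-4.0, 1.6, 2.3]
grip_width: 0.0139
finger_force: 49.1
```

The force has reversed, so the peg now carries the door. I'll release and rise.

>>> jog_arm:
  motion:
    - [0.01,0,0,0,0]
    - [0,0,0,0,0.5]
    - [0,0,0,0,0.8]
    - [0,0,0,0,0.8]
    - [0,0,0,0,0.8]
    - [0,0,0,0,0.8]
    - [0,0,-0.3,0,0.8]
    - [0,0,-0.8,0,0.8]
    - [0,0,-1,0,0.8]
    - [0,0,-1,0,0.8]
    - [0,0,-1,0,0.8]
    - [0,0,0,0,0.8]

```text
clock: 15.3
position: [0.5844, -0.017, 0.3624]
tool_rot: [3.14, 0.006, 2.9]
force: [-0.5, -0.5, -0.7]
grip_width: 0.0685
finger_force: 0.0
```

```bash
python3 -c "
from t import *
todo(knob,.3,-.24)
snap('wrist','w8.png')
im=cv2.imread('pics/w8.png',0)
for z,l in((.2495,.145),(.2495,.195),(.2495,.095)): print(l,proj('w8.png',[*K(.3235,-.24,l),z]))
print('tip',proj('w8.png',[*peg,.2585]))
print(cv2.HoughCircles(cv2.medianBlur(im[:300,200:440],3),cv2.HOUGH_GRADIENT,1,15,param1=80,param2=13,minRadius=5,maxRadius=18))
"
```

```text
pos [ 0.5844 -0.017   0.3624] yaw 2.9 units [0.12 5.32 2.09] turn -0.02 F [-0.5 -0.5 -0.7] M [-0.03 -0.03 -0.  ] w 0.0685 q7 1.17
0.145 [[321.96790399  67.38009475]]
0.195 [[322.1792115  143.11639303]]
0.095 [[321.72972623 -17.98696816]]
tip [[321.93425633  65.88580401]]
[[[121.5 228.5  13. ]
  [120.5  69.5   8.8]
  [121.5 145.5   8.4]]]
```

The middle hole at (320,70) and the next at (321,145) match the flat-on-peg prediction, and the gripper is clear.

```bash
python3 -c "
from h import *
print(bot.job_done())"
```

```text
the job is handed in; nothing more can be done
None
```

The stay's middle hole is over the peg with the bar flat and the door held ajar at an estimated 0.32 rad. I let go and lifted clear, then handed the job in at about 15 s; no verdict came back.

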